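# Bring the broad pill bottle to the front of the carousel

## Task

On the oak board stands a lazy susan with one broad pill bottle and three slim ones. Turn it gently by pushing the white tabs on its rim with the fingertips until the broad bottle is at the front, in line with the brass arrow at the board's edge, then leave it at rest. Do not touch, lift or upset any bottle, and leave the cup, the mortar and the little cabinet as they are.

Things in the scene. Friction and masses are not known exactly. Their poses are not given: they have to be found in the camera images.
- board: fixed oak board, 400 (x) by 620 (y) by 18 mm thick, lying on the table; origin at the centre of its underside. The carousel's axis stands at its centre. Its -x direction is the front, roughly towards the robot: a flat brass arrow is inlaid at the middle of that edge, pointing at the axis.
- hub (a point): centre of the carousel's upper face, 42 mm above the table, turning with it; z up along the axis, x axis through the middle of one tab. A clear disc, 254 mm diameter, 8 mm thick, with eight like white tabs on its rim, every 45 degrees. It turns freely either way with slight friction and stops almost at once when no longer pushed. Its fixed foot is 170 mm in diameter.
- tab (a point): centre of one of the eight rim tabs, on the hub's x axis, 144 mm from the axis. A tab is an upright radial paddle 8 mm thick, reaching from 126 to 162 mm from the axis and from 34 to 70 mm above the table. Same frame as the hub: x points away from the axis.
- carousel (a joint): turn of the carousel in rad, growing counter-clockwise seen from above; the zero has no meaning. Turns more than a full turn either way.
- broad: the broad squat amber pill bottle with white cap, 54 mm diameter (56 mm at the cap), 50 mm tall, standing loose on the carousel about 75 mm from its axis (top 92 mm above the table); origin at the centre of its underside, z up. It is to be brought to the front. Not to be touched.
- slim_a: slim amber pill bottle with white cap, 34 mm diameter (36 mm at the cap), 50 mm tall, standing loose on the carousel about 75 mm from its axis; origin at the centre of its underside, z up. One of three alike. Not to be touched.
- slim_b: slim amber pill bottle with white cap, 34 mm diameter (36 mm at the cap), 50 mm tall, standing loose on the carousel about 75 mm from its axis; origin at the centre of its underside, z up. One of three alike. Not to be touched.
- slim_c: slim amber pill bottle with white cap, 34 mm diameter (36 mm at the cap), 50 mm tall, standing loose on the carousel about 75 mm from its axis; origin at the centre of its underside, z up. One of three alike. Not to be touched.
- cup: loose steel cup, 68 mm diameter, 72 mm tall, standing on the board to one side of the carousel; origin at the centre of its underside. To be left alone.
- mortar: loose white ceramic mortar, 96 mm diameter, 60 mm tall, with its pestle leaning in it to 107 mm above the board; stands on the board on the other side of the carousel; origin at the centre of its underside. To be left alone.
- cabinet_door0 (a joint): door of the small white cabinet (200 by 240 by 220 mm tall) standing on the table to the left of the board; 0 rad is shut. To be left shut.

How it is judged:
By the outcome, as a careful person would: the job done as asked, in the order asked, and still so for the second after the job is handed in, with the robot touching nothing.
It also fails if it takes over 54 s, if anything falls off the work surface, if the arm or the gripper's body presses on something with over 40 N, if the wrist force passes 120 N, or if a joint passes its speed limit or range.

## Robot

A 6-joint arm with a two-finger parallel gripper is mounted at the origin on the work surface. World frame = base frame: x ahead of the robot, y to its left, z up, the work surface at z = 0. Lengths are in m, angles in rad, forces in N, time in s.
With the tool pointing down it reaches from about 0.3 to 0.775 m from the base axis. Payload 14.6 kg.
Tool frame: the origin (TCP) lies midway between the tips of the shut fingers; the grasp point (between the pads) lies 19 mm behind it; z points along the fingers, y is the direction in which the jaws open and shut (so a half turn about z gives the same grasp; the last joint's range is limited). The gripper opens to 94 mm and grips with 3 to 60 N. Pads are 16 mm wide; open, the fingers measure 119 mm over their backs; the gripper's body (75 mm by 177 mm) begins 78 mm behind the grasp point.
Start: joints at [1.24, 0.3, 1.521, -0, 1.321, -0.067], TCP at [0.143, 0.531, 0.205] pointing down, gripper open.
Joint ranges: [-3.03, 3.03], [-0.79, 2.21], [0.23, 2.52], [-1.04, 4.18], [0, 3.07], [-2.55, 2.55]. Speed limits (rad/s): [2.22, 2.22, 2.57, 3.14, 3.14, 3.14].

## Interface

Orientations are given as a 3x3 rotation matrix whose columns are the frame's x, y, z axes.
In Python, from workcell import robot gives the robot as it stands.
- The arm moves only by the tool move_arm, never from a script. Its argument "series" is text: rows parted by semicolons, each of 5 numbers parted by spaces: the finger opening in mm, from 0 to 94, then the shift along the tool's x, y, z in mm, then the turn about the tool's z in rad. In form: grip x y z turn; .... A call has 1 to 10 rows; each row shifts and turns the pose as measured when the row begins, along the tool's axes as they then stand; what a row does not reach is not made up. A row lasts 1/8 s, in which the tool goes at most 62.5 mm and 10.7 degrees, less where a joint would pass 70% of its speed; a pose out of reach is approached as far as the arm can. A call with a gripper value outside its range is refused whole. The fingers move at their own pace and stop on an object; "force" is the grip in N (left out, the last holds). Time passes only in rows, so rows that do not move let the fingers close. It gives the time, the measured TCP pose, the force and the opening at its end, in the units of the state.
- robot.read_state(): the state, without advancing time (a new reading comes with each control period).
- robot.camera(name): name is "scene" or "side" or "wrist"; returns a dict with "img" (400x640x3 uint8, red, green, blue), "fovy" (degrees; the focal length in pixels is half the picture's height over the tangent of half this angle, whatever the lens; pixels are square), "cx", "cy" (the principal point, pixels), "extrinsics" (4x4, takes a point from world to camera coordinates). Camera axes: x right, y down, z forward; pixel columns grow to the right and rows downward; lengths in m; the calibration is good to about 2 mm. A picture is of the moment at which its call begins. There is no depth.
- robot.close_job(): hands the job in, once; it reports no verdict.
Trained networks look in the newest picture that a camera, given by its name, has taken for a name from the list of things; names that differ only in an ending like _2 or _b are one class to them, and where a whole thing is asked for, a point or a joint stands for the part that bears it (a point fixed in the world has none). Each returns a list of dicts, best first, with "conf" (0 to 1); they miss things now and then, are a little off and sometimes report something else, mostly with a low value. They report only what shows in the picture. A call takes as long as a camera call.
- robot.spot_in(camera, name): "extent" ([centre column, centre row, width, height] in pixels, round what is visible of it).
- robot.silhouettes(camera, name): "region" (400x640 bool, what is visible of it) and "extent" ([centre column, centre row, width, height] in pixels, round what is visible of it).
- robot.tip_of(camera, name): "point" ([column, row] in pixels: a listed point, or the origin of a listed thing).
The state is a dict: "time": time; "q": joint angles; "dq": joint speeds; "tau": joint torques, N m; "tcp_pos": TCP position; "tcp_rot": TCP orientation; "force": force on the tool from outside, world axes, zero at the start; "moment": the same for the moment, N m; "gripper_width": opening from 0.0 (shut) to 1.0 (fully open).
Only numpy, scipy, OpenCV 4.12 (cv2) and the standard library are available. Lean on these libraries where they do the work, as an engineer would, in place of code of your own. Each camera call takes 0.05 s, during which the arm holds its last target.

## Working session

There is one attempt and no reset: what is moved stays moved. The work goes in short steps, Python scripts to look and compute and a tool call to move; the robot and the scene stay as the last step left them, time stands still between calls to the robot, and variables do not carry over. Pictures are saved under pics/ and viewed, and the job is handed in when it is done.

Besides the shell and the picture viewer there is one more tool, called after ">>>" in YAML: its name, and indented under it one key for each argument. move_arm: Moves the arm, as the interface text tells. Its arguments: {"type":"object","properties":{"series":{"type":"string"},"force":{"type":"number"}},"required":["series"]}

```bash
mkdir -p pics; ls; cat > h.py <<'E'
from workcell import robot
import numpy as np, cv2
def cam(n):
    return robot.camera(n)
def save(c,p): cv2.imwrite('pics/'+p,cv2.cvtColor(c['img'],cv2.COLOR_RGB2BGR))
def K(c):
    f=200/np.tan(np.radians(c['fovy'])/2); return f,c['cx'],c['cy']
def ray(c,px,z):
    f,cx,cy=K(c); E=np.array(c['extrinsics']); R=E[:3,:3];t=E[:3,3]
    o=-R.T@t; d=R.T@np.array([(px[0]-cx)/f,(px[1]-cy)/f,1]); s=(z-o[2])/d[2]; return o+s*d
def proj(c,P):
    f,cx,cy=K(c); E=np.array(c['extrinsics']); p=E[:3,:3]@np.array(P)+E[:3,3]; return [cx+f*p[0]/p[2],cy+f*p[1]/p[2]]
E
python3 - <<'E'
from h import *
for n in ['scene','side']:
    c=cam(n); save(c,n+'0.png'); E=np.array(c['extrinsics']); print(n,c['fovy'],c['cx'],c['cy'],-E[:3,:3].T@E[:3,3])
    for nm,z in [('hub',.042),('tab',.052),('broad',.042),('slim_a',.042),('cup',.018),('mortar',.018),('board',0)]:
        for r in robot.tip_of(n,nm)[:5]: print(nm,round(r['conf'],2),np.round(r['point']),np.round(ray(c,r['point'],z),3))
print(robot.read_state())
E
```

```text
pics
scene 47.478732029424485 327.63842824773633 190.16847316348338 [ 1.1895652  -0.49676078  1.12568695]
hub 0.59 [306. 203.] [0.583 0.021 0.042]
tab 0.55 [310. 243.] [ 0.699 -0.067  0.052]
broad 0.89 [309. 228.] [ 0.654 -0.031  0.042]
broad 0.62 [327. 205.] [0.632 0.06  0.042]
slim_a 0.71 [327. 202.] [0.625 0.07  0.042]
slim_a 0.54 [281. 207.] [ 0.544 -0.041  0.042]
slim_a 0.53 [303. 185.] [0.528 0.06  0.042]
cup 0.89 [252. 279.] [ 0.657 -0.242  0.018]
mortar 0.63 [380. 176.] [0.652 0.276 0.018]
side 44.788512836527474 317.25577952790246 198.32358178296468 [-0.09426053 -0.72346402  0.8846944 ]
hub 0.9 [334. 219.] [0.597 0.017 0.042]
tab 0.86 [388. 214.] [ 0.715 -0.073  0.052]
broad 0.9 [358. 219.] [ 0.648 -0.026  0.042]
broad 0.57 [331. 219.] [0.591 0.022 0.042]
slim_a 0.81 [331. 208.] [0.622 0.055 0.042]
slim_a 0.54 [305. 224.] [0.523 0.05  0.042]
slim_a 0.51 [338. 240.] [ 0.549 -0.052  0.042]
cup 0.63 [423. 264.] [ 0.668 -0.239  0.018]
mortar 0.95 [294. 179.] [0.653 0.264 0.018]
{'time': 0.8, 'q': array([ 1.24042110e+00,  2.99878716e-01,  1.52101776e+00, -2.69300553e-05,
        1.32072908e+00, -6.65826845e-02]), 'dq': array([-7.44505801e-04,  7.60987150e-04,  8.45060721e-04,  5.31185983e-04,
        6.04844028e-05,  1.34936293e-04]), 'tau': array([ 7.96665108e-05, -5.31631136e+01, -3.52905929e+01,  7.08559644e-02,
        2.12895416e-02,  2.13777804e-05]), 'tcp_pos': array([0.14340134, 0.53095037, 0.20544974]), 'tcp_rot': array([[-9.65409780e-01,  2.60737334e-01,  1.40078508e-05],
       [ 2.60737333e-01,  9.65409779e-01, -3.95874873e-05],
       [-2.38452520e-05, -3.45657778e-05, -9.99999999e-01]]), 'force': array([ 0.43789088, -0.34714531, -0.43123032]), 'moment': array([ 0.00252628, -0.0142759 , -0.00461245]), 'gripper_width': 1.0013383789963806}
```

```bash
cd pics; python3 -c "
import cv2
a=cv2.imread('scene0.png')[100:320,180:480];cv2.imwrite('sceneZ.png',cv2.resize(a,None,fx=2.6,fy=2.6,interpolation=2))
a=cv2.imread('side0.png')[120:330,200:480];cv2.imwrite('sideZ.png',cv2.resize(a,None,fx=2.7,fy=2.7,interpolation=2))"
```

```text
(no output)
```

View pics/sceneZ.png

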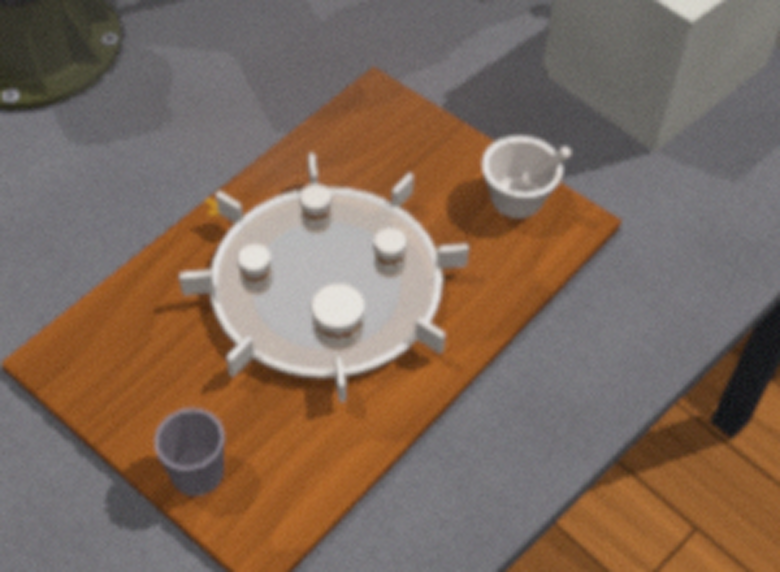

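View pics/sideZ.png

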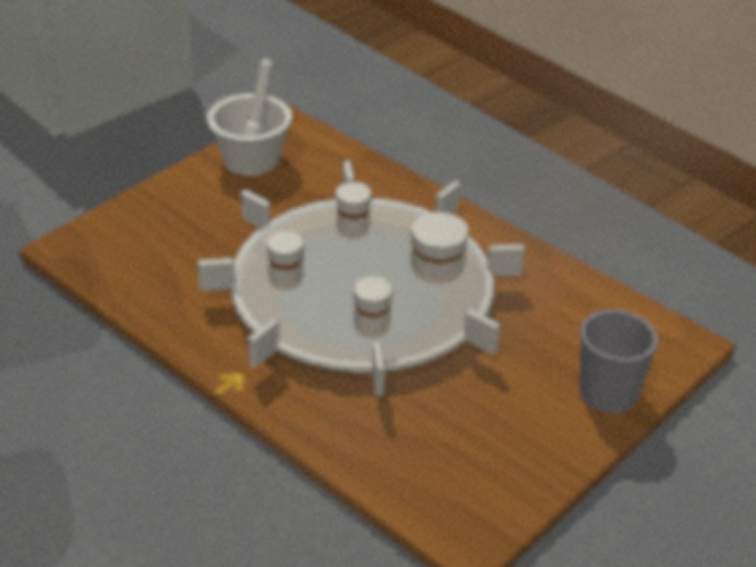

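View pics/side0.png

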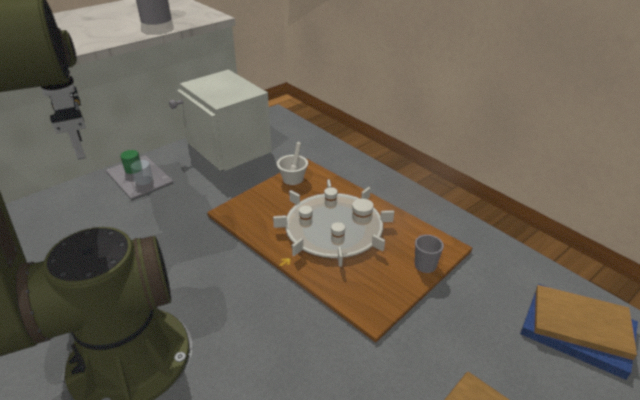

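```bash
python3 - <<'E'
from h import *
from scipy.optimize import least_squares
C={n:cam(n) for n in ['scene','side']}
S={'scene':(2.6,180,100),'side':(2.7,200,120)}
def un(n,p): s,a,b=S[n]; return np.array([(p[0]+.5)/s-.5+a,(p[1]+.5)/s-.5+b])
T={'side':[(216,274),(256,209),(349,172),(447,196),(506,260),(481,331),(379,369),(264,342)],
'scene':[(195,281),(240,356),(341,378),(430,334),(452,255),(402,188),(313,167),(229,206)]}
def pred(x,n):
    out=[]
    for k in range(8):
        a=x[2]+k*np.pi/4; out.append(proj(C[n],[x[0]+.144*np.cos(a),x[1]+.144*np.sin(a),.052]))
    return np.array(out)
obs=[]
for n in T:
    for p in T[n]:
        w=ray(C[n],un(n,p),.052); obs.append((n,un(n,p)))
def res(x,ns=('scene','side')):
    r=[]
    P={n:pred(x,n) for n in T}
    for n,p in obs:
        if n not in ns: continue
        d=P[n]-p; r+=list(d[np.argmin((d**2).sum(1))])
    return r
for ns in [('scene',),('side',),('scene','side')]:
    best=min((least_squares(res,[.59,.018,a],args=(ns,)) for a in np.radians([0,11,22,33])),key=lambda s:s.cost)
    print(ns,best.x,np.degrees(best.x[2])%45,best.cost)
x=best.x
for n,d in {'side':{'broad':(440,229),'sa':(286,241),'sb':(353,191),'sc':(373,287)},'scene':{'broad':(338,303),'s1':(254,257),'s2':(390,240),'s3':(316,196)}}.items():
    for k,p in d.items():
        w=ray(C[n],un(n,p),.092); v=w[:2]-x[:2]; print(n,k,np.round(w,3),np.hypot(*v),np.degrees(np.arctan2(v[1],v[0])))
for n,d in {'side':{'arrowtip':(243,375),'tail':(216,393),'L':(22,252),'R':(735,348),'T':(290,105)},'scene':{'arrow':(212,208),'L':(5,365),'T':(372,68),'R':(620,222)}}.items():
    for k,p in d.items():
        w=ray(C[n],un(n,p),.018); v=w[:2]-x[:2]; print(n,k,np.round(w,3),np.hypot(*v),np.degrees(np.arctan2(v[1],v[0])))
for n in T:
    im=C[n]['img']; f=cv2.resize(im,None,fx=5,fy=5,interpolation=cv2.INTER_CUBIC)
print(np.round(pred(x,'side')),x)
E
```

```text
('scene',) [0.58598717 0.01568703 0.15621665] 8.950554794981638 3.0730285496828618
('side',) [0.59120789 0.01071325 0.15342534] 8.790624441167571 7.117384289228748
('scene', 'side') [0.58939271 0.01255442 0.15535827] 8.901373208136013 20.619728323944486
side broad [ 0.654 -0.033  0.092] 0.078728168101642 -35.32670800504147
side sa [0.527 0.051 0.092] 0.07307164221083887 148.33140550907453
side sb [0.631 0.069 0.092] 0.070317956143453 53.91572284213304
side sc [ 0.545 -0.054  0.092] 0.08042223686117085 -123.58163313355514
scene broad [ 0.652 -0.025  0.092] 0.07338648144577854 -31.014396164603536
scene s1 [ 0.545 -0.051  0.092] 0.07738512068808029 -125.42691359290897
scene s2 [0.63  0.074 0.092] 0.07316547370271181 56.65378669825458
scene s3 [0.527 0.057 0.092] 0.0767610104914326 145.0141444696721
side arrowtip [ 0.427 -0.006  0.018] 0.16376985513838185 -173.55283236896148
side tail [ 0.393 -0.008  0.018] 0.19724852242797633 -173.9698172060724
side L [0.364 0.29  0.018] 0.35736973855674187 129.19830591752637
side R [ 0.807 -0.284  0.018] 0.3682403157527217 -53.754336357941746
side T [0.758 0.325 0.018] 0.3553389256069402 61.66010465197824
scene arrow [ 0.407 -0.008  0.018] 0.18344621981056275 -173.69024033295833
scene L [ 0.425 -0.31   0.018] 0.36197813150549774 -117.00467194705621
scene T [0.365 0.299 0.018] 0.3641070712893368 128.0572358486766
scene R [0.76  0.335 0.018] 0.36452586806157666 62.10716411046548
[[365. 193.]
 [328. 187.]
 [293. 197.]
 [279. 221.]
 [297. 246.]
 [339. 255.]
 [377. 241.]
 [386. 215.]] [0.58939271 0.01255442 0.15535827]
```

```bash
python3 - <<'E'
from h import *
c=cam('side')
for p in [(220,165),(186,143),(270,142)]: print(ray(c,p,0))
for n in ['cabinet_door0']:
    for r in robot.spot_in('side',n)[:2]: print(r)
E
```

```text
[0.53283884 0.50456826 0.        ]
[0.51629718 0.70451568 0.        ]
[0.7453175  0.51631611 0.        ]
{'extent': [196.1, 131.1, 57.4, 86.5], 'conf': 0.58}
```

>>> move_arm:
  series: "45 -30 -44 0 0;45 -43 -44 0 0;45 -43 -44 0 0;45 -43 -44 0 0;45 -43 -44 0 0;45 -43 -44 0 0;45 -43 -44 0 0;45 -43 -44 0 0;45 -43 -44 0 0;45 -20 -20 0 0"

```text
time: 2.25
tcp_pos: [0.4198, 0.0165, 0.2066]
tcp_rot: [[-0.966, 0.257, 0.006], [0.257, 0.966, 0.001], [-0.005, 0.003, -1.0]]
force: [0.5, 0.7, 0.8]
gripper_width: 0.478
```

>>> move_arm:
  series: "45 -20 -25 0 -0.14;45 0 0 0 -0.14;45 0 0 0 -0.14;45 0 0 0 0"

```text
time: 2.75
tcp_pos: [0.4337, -0.0164, 0.2066]
tcp_rot: [[-0.986, -0.166, 0.006], [-0.166, 0.986, 0.001], [-0.006, 0.0, -1.0]]
force: [0.8, -0.8, -0.2]
gripper_width: 0.478
```

```bash
python3 - <<'E'
from h import *
for n in ['wrist','side','scene']:
    c=cam(n); save(c,n+'1.png')
    E=np.array(c['extrinsics']);print(n,-E[:3,:3].T@E[:3,3],E[2,:3])
    if n=='wrist':
        for nm,z in [('hub',.042),('tab',.052),('broad',.042),('slim_a',.042)]:
            for r in robot.tip_of(n,nm)[:5]: print(nm,round(r['conf'],2),np.round(r['point']),np.round(ray(c,r['point'],z),3))
s=robot.read_state();print(s['tcp_pos'],s['tcp_rot'],s['q'],s['time'])
E
```

```text
wrist [ 0.36610777 -0.02772859  0.38601544] [ 0.23326216  0.03873138 -0.97164224]
hub 0.77 [317. 323.] [0.582 0.014 0.042]
broad 0.69 [272. 376.] [ 0.657 -0.026  0.042]
slim_a 0.84 [358. 364.] [0.626 0.067 0.042]
slim_a 0.76 [365. 282.] [0.525 0.055 0.042]
slim_a 0.76 [261. 284.] [ 0.546 -0.054  0.042]
side [-0.09426053 -0.72346402  0.8846944 ] [ 0.51627523  0.60427653 -0.6068853 ]
scene [ 1.1895652  -0.49676078  1.12568695] [-0.4339821   0.43548987 -0.78867491]
[ 0.43370577 -0.01614989  0.20660151] [[-9.86074454e-01 -1.66201329e-01  5.85568362e-03]
 [-1.66196972e-01  9.86091812e-01  1.22634217e-03]
 [-5.97806138e-03  2.36067799e-04 -9.99982103e-01]] [-0.12286145  0.03319295  1.82947134  0.00202364  1.27326764 -1.861221  ] 3.1
```

View pics/wrist1.png

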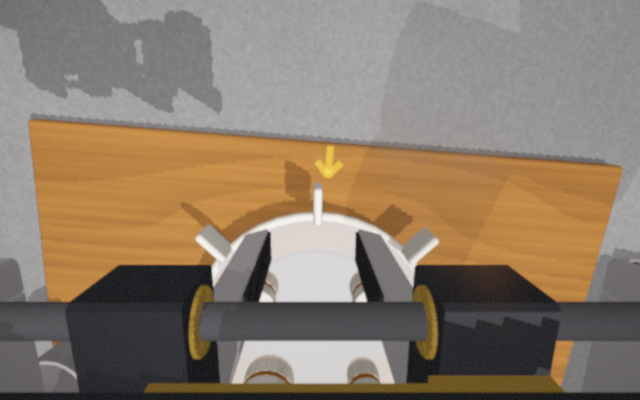

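View pics/side1.png

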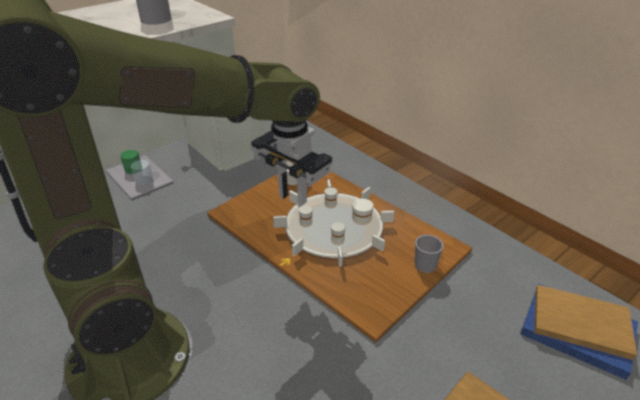

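```bash
python3 - <<'E'
from h import *
c=cam('wrist')
for k,p,z in [('tab outer top',(318,186),.07),('tab inner top',(317,210),.07),('arrow tip',(329,178),.018),('tail',(331,147),.018),('edgeL',(30,120),.018),('edgeR',(621,166),.018)]: print(k,ray(c,p,z))
print(np.round(proj(c,[.589,.0125,.042])),[np.round(proj(c,[.589+.144*np.cos(a),.0125+.144*np.sin(a),.052])) for a in np.radians([143.9,188.9,233.9])])
E
```

```text
tab outer top [ 0.42628641 -0.01268657  0.07      ]
tab inner top [ 0.44872254 -0.00977136  0.07      ]
arrow tip [ 4.25805869e-01 -2.61280230e-04  1.80000000e-02]
tail [ 0.39356094 -0.00394701  0.018     ]
edgeL [ 0.41748903 -0.31003179  0.018     ]
edgeR [0.3626594  0.29852625 0.018     ]
[315. 328.] [array([418., 245.]), array([317., 203.]), array([215., 243.])]
```

>>> move_arm:
  series: "45 -12 4 0 0;45 0 0 40 0;45 0 0 40 0;45 0 0 40 0;45 0 0 30 0;45 0 0 5 0"

```text
time: 3.9
tcp_pos: [0.4505, -0.0081, 0.048]
tcp_rot: [[-0.986, -0.165, 0.01], [-0.165, 0.986, 0.001], [-0.01, -0.001, -1.0]]
force: [0.4, -0.9, 0.3]
gripper_width: 0.479
```

```bash
python3 - <<'E'
from h import *
for n in ['wrist','side']:
    c=cam(n); save(c,n+'2.png')
s=robot.read_state();print(s['tcp_pos'],s['tcp_rot'],s['force'])
a=cv2.imread('pics/wrist2.png');b=cv2.imread('pics/side2.png')[140:300,220:476]
cv2.imwrite('pics/m2.png',np.vstack([cv2.resize(a,(480,300)),cv2.resize(b,(480,300))]))
E
```

```text
[ 0.45118464 -0.00822791  0.04958874] [[-9.86191744e-01 -1.65165201e-01  1.20955048e-02]
 [-1.65167487e-01  9.86265195e-01  8.16565272e-04]
 [-1.20642435e-02 -1.19249420e-03 -9.99926513e-01]] [ 0.61814067 -0.18639851  0.88539574]
```

View pics/m2.png

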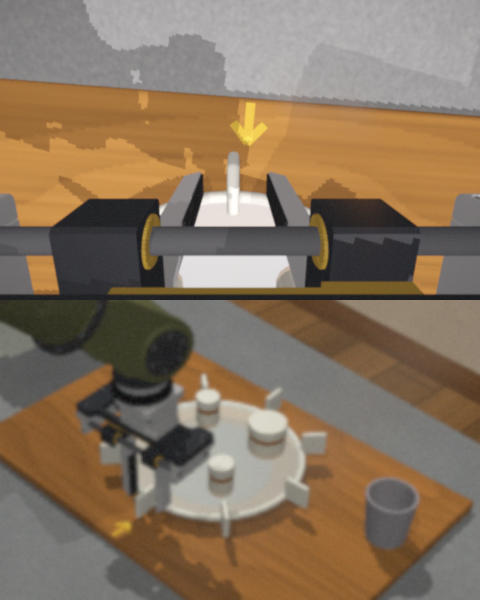

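>>> move_arm:
  series: "24 6 -1 -1 0;24 0 0 0 0;24 0 5 0 0;24 0 5 0 0.02;24 -0.3 5 0 0.035;24 -0.6 7 0 0.05;24 -0.9 9 0 0.06;24 -0.9 9 0 0.06"

```text
time: 5.0
tcp_pos: [0.4459, 0.0317, 0.0542]
tcp_rot: [[-0.997, 0.07, 0.018], [0.07, 0.998, -0.0], [-0.018, 0.001, -1.0]]
force: [0.5, -1.3, -0.1]
gripper_width: 0.255
```

```bash
cat >> h.py <<'E'
H=np.array([.5892,.0123])
def st():
    s=robot.read_state(); v=s['tcp_pos'][:2]-H; x=s['tcp_rot'][:,0]
    print('t',s['time'],'pos',np.round(s['tcp_pos'],4),'r',np.hypot(*v).round(4),'ang',np.degrees(np.arctan2(v[1],v[0])).round(2)%360,'yaw',np.degrees(np.arctan2(x[1],x[0])).round(2)%360,'F',np.round(s['force'],1),'q',np.round(s['q'],2),'w',s['gripper_width']*94)
    tx=s['tcp_rot'][:2,0]; ty=s['tcp_rot'][:2,1]; print('hub in tool',(-v@tx).round(4),(-v@ty).round(4),'tilt',np.round(s['tcp_rot'][:,2],3))
E
python3 - <<'E'
from h import *
for n in ['wrist','side']:
    c=cam(n); save(c,n+'3.png')
st()
a=cv2.imread('pics/wrist3.png');b=cv2.imread('pics/side3.png')[140:300,220:476]
cv2.imwrite('pics/m3.png',np.vstack([cv2.resize(a,(480,300)),cv2.resize(b,(480,300))]))
E
```

```text
t 5.1 pos [0.4459 0.0319 0.0542] r 0.1446 ang 172.2 yaw 176.1 F [ 0.5 -0.6  0.1] q [-0.01  0.27  1.96  0.    0.9  -1.51] w 23.86147464514974
hub in tool -0.1442 -0.0098 tilt [ 0.018  0.    -1.   ]
```

View pics/m3.png

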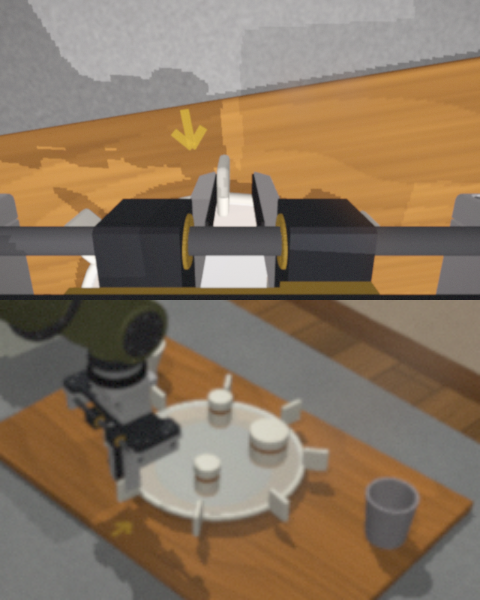

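>>> move_arm:
  series: "24 -0.5 6 1 0.04;24 -0.9 10 0.5 0.07;24 -0.9 10 0.5 0.07;24 -0.9 10 0.5 0.07;24 -0.9 10 0.5 0.07;24 -0.9 10 0.5 0.07;24 -0.9 10 0.5 0.07;24 -0.9 10 0.5 0.07"

```text
time: 6.1
tcp_pos: [0.4753, 0.1025, 0.0508]
tcp_rot: [[-0.822, 0.569, 0.019], [0.569, 0.822, -0.001], [-0.016, 0.01, -1.0]]
force: [0.1, -0.9, 0.3]
gripper_width: 0.256
```

```bash
python3 -c "
from h import *
st()"
```

```text
t 6.1 pos [0.4753 0.1025 0.0508] r 0.1453 ang 141.64 yaw 145.33 F [ 0.1 -0.9  0.3] q [ 0.14  0.35  1.86 -0.    0.92 -0.82] w 24.06788534276921
hub in tool -0.145 -0.0094 tilt [ 0.019 -0.001 -1.   ]
```

>>> move_arm:
  series: "24 -0.6 6 0 0.04;24 -0.9 10 0.3 0.07;24 -0.9 10 0.3 0.07;24 -0.9 10 0.3 0.07;24 -0.9 10 0.3 0.07;24 -0.9 10 0.3 0.07;24 -0.9 10 0.3 0.07;24 -0.9 10 0.3 0.07;24 -0.9 10 0.3 0.07;24 -0.9 10 0.3 0.07"

```text
time: 7.35
tcp_pos: [0.5563, 0.154, 0.0493]
tcp_rot: [[-0.282, 0.959, 0.016], [0.959, 0.282, -0.002], [-0.006, 0.015, -1.0]]
force: [-0.3, -0.7, -0.1]
gripper_width: 0.257
```

```bash
python3 -c "
from h import *
st()
for n in ['scene','side']:
    c=cam(n); save(c,n+'4.png')
a=cv2.imread('pics/scene4.png')[100:290,180:484];b=cv2.imread('pics/side4.png')[130:320,200:504]
cv2.imwrite('pics/m4.png',np.vstack([cv2.resize(a,(480,300)),cv2.resize(b,(480,300))]))"
```

```text
t 7.35 pos [0.5563 0.154  0.0493] r 0.1455 ang 103.07 yaw 106.39 F [-0.3 -0.7 -0.1] q [ 0.21  0.52  1.6  -0.01  1.01 -0.07] w 24.177122635746642
hub in tool -0.1452 -0.0085 tilt [ 0.016 -0.002 -1.   ]
```

View pics/m4.png

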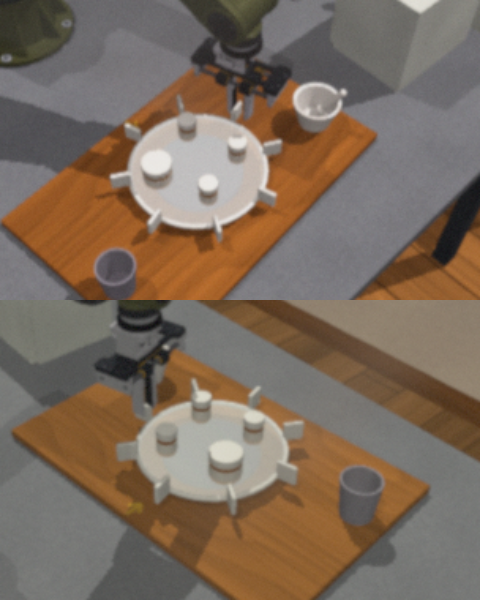

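>>> move_arm:
  series: "24 -0.6 6 0 0.04;24 -0.9 10 0.3 0.07;24 -0.9 10 0.3 0.07;24 -0.9 10 0.3 0.07;24 -0.9 10 0.3 0.07;24 -0.9 10 0.3 0.07;24 -0.9 10 0.3 0.07;24 -0.9 10 0.3 0.07;24 -0.9 10 0.3 0.07;24 -0.9 10 0.3 0.07"

```text
time: 8.7
tcp_pos: [0.6488, 0.1431, 0.0471]
tcp_rot: [[0.367, 0.93, 0.012], [0.93, -0.367, -0.002], [0.002, 0.012, -1.0]]
force: [0.2, -0.1, 0.1]
gripper_width: 0.256
```

>>> move_arm:
  series: "24 -0.6 7 0.2 0.05;24 -0.5 6 0.2 0.04;24 -0.3 4 0.2 0.03;24 0 0 0 0;24 0 0 0 0"

```text
time: 9.32
tcp_pos: [0.6634, 0.134, 0.0462]
tcp_rot: [[0.474, 0.88, 0.01], [0.88, -0.474, -0.002], [0.003, 0.01, -1.0]]
force: [-0.3, -0.2, 0.1]
gripper_width: 0.256
```

```bash
python3 -c "
from h import *
st()
for n in ['scene','side','wrist']:
    c=cam(n); save(c,n+'5.png')
    for nm,z in [('hub',.042),('broad',.042),('slim_a',.042)]:
        for r in robot.tip_of(n,nm)[:4]: w=ray(c,r['point'],z);v=w[:2]-H;print(n,nm,round(r['conf'],2),np.round(w,3),np.hypot(*v).round(4),np.degrees(np.arctan2(v[1],v[0])).round(2))
a=cv2.imread('pics/scene5.png')[120:270,200:400];b=cv2.imread('pics/side5.png')[160:310,240:440]
cv2.imwrite('pics/a5.png',cv2.resize(a,(800,600),interpolation=2));cv2.imwrite('pics/b5.png',cv2.resize(b,(800,600),interpolation=2))"
```

```text
t 9.325 pos [0.6634 0.134  0.0462] r 0.1426 ang 58.61 yaw 61.7 F [-0.3 -0.2  0.1] q [ 0.15  0.73  1.27 -0.    1.14  0.64] w 24.026333360844745
hub in tool -0.1423 -0.0077 tilt [ 0.01  -0.002 -1.   ]
scene hub 0.67 [0.59  0.014 0.042] 0.0021 70.51
scene broad 0.65 [ 0.52  -0.019  0.042] 0.0762 -155.61
scene slim_a 0.79 [ 0.608 -0.065  0.042] 0.0793 -76.63
scene slim_a 0.75 [0.579 0.096 0.042] 0.084 97.13
scene slim_a 0.58 [0.659 0.045 0.042] 0.0775 25.25
side hub 0.97 [0.596 0.012 0.042] 0.0071 -6.36
side broad 0.71 [ 0.52  -0.016  0.042] 0.075 -158.17
side slim_a 0.85 [ 0.621 -0.067  0.042] 0.0856 -68.11
side slim_a 0.81 [0.565 0.086 0.042] 0.0776 108.14
side slim_a 0.61 [0.666 0.047 0.042] 0.0849 24.38
```

View pics/a5.png

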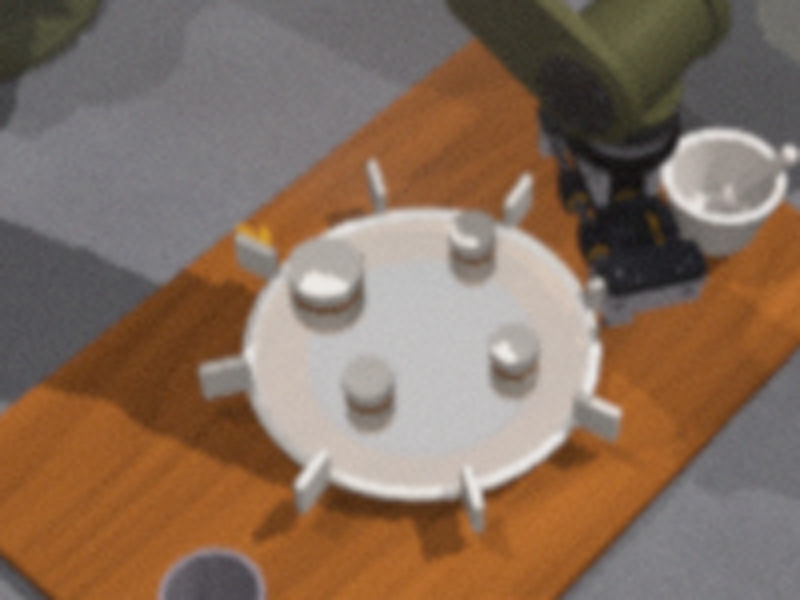

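View pics/b5.png

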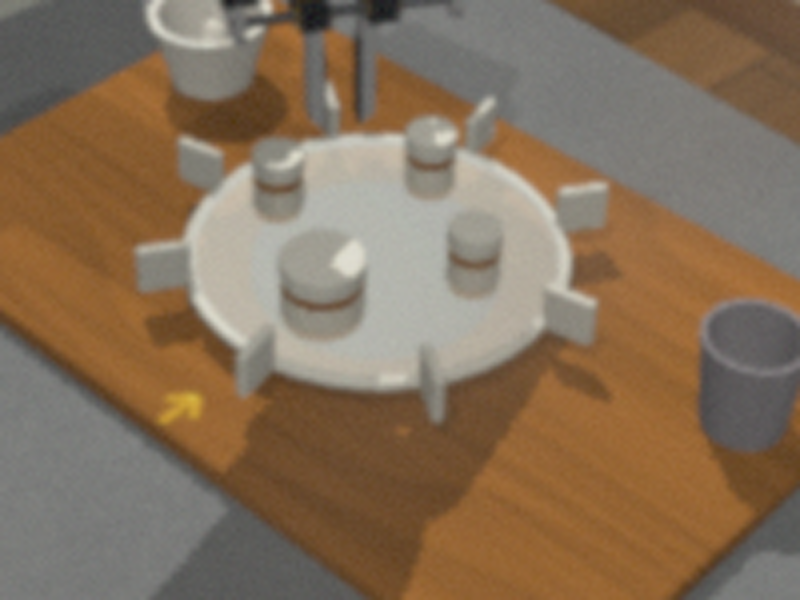

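```bash
cat > fit.py <<'E'
from h import *
from scipy.optimize import least_squares
def fit(C,n,S,tabs,caps,arrow=None):
    un=lambda p: np.array([(p[0]+.5)/S[0]-.5+S[1],(p[1]+.5)/S[0]-.5+S[2]])
    obs=[un(p) for p in tabs]
    def res(x):
        P=np.array([proj(C,[x[0]+.144*np.cos(x[2]+k*np.pi/4),x[1]+.144*np.sin(x[2]+k*np.pi/4),.052]) for k in range(8)])
        r=[]
        for p in obs: d=P-p; r+=list(d[np.argmin((d**2).sum(1))])
        return r
    b=min((least_squares(res,[.589,.0125,a]) for a in np.radians([0,11,22,33])),key=lambda s:s.cost)
    print(n,b.x[:2].round(4),'phase',(np.degrees(b.x[2])%45).round(2),'cost',b.cost.round(2))
    for p in caps:
        w=ray(C,un(p),.092);v=w[:2]-b.x[:2];print('  cap',w[:2].round(4),np.hypot(*v).round(4),np.degrees(np.arctan2(v[1],v[0])).round(2))
    for p in arrow or []:
        w=ray(C,un(p),.018);v=w[:2]-b.x[:2];print('  arrow',w[:2].round(4),np.hypot(*v).round(4),np.degrees(np.arctan2(v[1],v[0])).round(2))
E
python3 - <<'E'
from fit import *
fit(cam('scene'),'scene',(4,200,120),[(255,255),(225,377),(312,482),(473,497),(597,415),(518,199),(377,185)],[(328,266),(472,232),(514,343),(369,375)])
fit(cam('side'),'side',(4,240,160),[(201,163),(163,266),(255,360),(432,383),(571,314),(583,207),(482,122)],[(322,259),(278,156),(430,132),(474,227)],[(180,407)])
E
```

```text
scene [0.5867 0.0151] phase 16.86 cost 1.87
  cap [ 0.5185 -0.0126] 0.0735 -157.92
  cap [0.5668 0.0851] 0.0728 105.81
  cap [0.6606 0.0374] 0.0773 16.79
  cap [ 0.6113 -0.0546] 0.0739 -70.49
side [0.5902 0.0094] phase 16.49 cost 1.31
  cap [ 0.5153 -0.0209] 0.0808 -158.01
  cap [0.5626 0.0791] 0.0749 111.61
  cap [0.6586 0.0321] 0.0721 18.34
  cap [ 0.6099 -0.0605] 0.0726 -74.27
  arrow [ 0.4109 -0.0054] 0.18 -175.28
```

>>> move_arm:
  series: "24 -0.5 6 0 0.04;24 -0.9 10 0 0.07;24 -0.9 10 0 0.07;24 -0.6 6 0 0.04;24 -0.3 3 0 0.02;24 0 0 0 0"

```text
time: 10.78
tcp_pos: [0.6922, 0.1106, 0.0463]
tcp_rot: [[0.681, 0.732, 0.01], [0.733, -0.681, -0.002], [0.005, 0.009, -1.0]]
force: [0.2, 0.0, 0.3]
gripper_width: 0.256
```

```bash
python3 -c "
from h import *
st()
"
```

```text
t 10.775 pos [0.6922 0.1106 0.0463] r 0.1424 ang 43.66 yaw 47.1 F [0.2 0.  0.3] q [ 0.11  0.78  1.18 -0.    1.18  0.86] w 24.028936201120178
hub in tool -0.1421 -0.0085 tilt [ 0.01  -0.002 -1.   ]
```

>>> move_arm:
  series: "24 0 -8 0 0;24 0 0 -10 0;24 0 0 -30 0;24 0 0 -50 0;24 0 0 -50 0;24 0 0 -50 0;24 -40 0 0 -0.18;24 -40 0 0 -0.18;24 0 0 0 -0.18;24 0 0 0 -0.18"

```text
time: 12.02
tcp_pos: [0.6327, 0.054, 0.2508]
tcp_rot: [[0.002, 1.0, 0.018], [1.0, -0.002, -0.002], [-0.002, 0.018, -1.0]]
force: [0.0, 0.6, 0.4]
gripper_width: 0.255
```

>>> move_arm:
  series: "24 0 0 0 -0.18;24 0 0 0 -0.18;24 0 0 0 -0.18;24 0 0 0 -0.18;24 0 0 0 -0.18;24 0 0 0 -0.18;24 0 0 0 -0.18;24 0 0 0 -0.18;24 0 0 0 0"

```text
time: 13.15
tcp_pos: [0.6311, 0.0555, 0.2599]
tcp_rot: [[-0.996, 0.08, 0.027], [0.08, 0.997, -0.002], [-0.027, 0.0, -1.0]]
force: [-0.1, 0.1, -0.1]
gripper_width: 0.253
```

```bash
python3 -c "
from h import *
st()
c=cam('wrist');save(c,'wrist6.png')
for nm,z in [('hub',.042),('broad',.042),('slim_a',.042)]:
        for r in robot.tip_of('wrist',nm)[:4]: w=ray(c,r['point'],z);v=w[:2]-H;print(nm,round(r['conf'],2),np.round(r['point']),np.round(w,3),np.hypot(*v).round(4),np.degrees(np.arctan2(v[1],v[0])).round(2))
"
```

```text
t 13.15 pos [0.6311 0.0555 0.2599] r 0.0602 ang 45.88 yaw 175.42 F [-0.1  0.1 -0.1] q [ 0.03  0.44  1.2  -0.    1.47 -1.46] w 23.763913920704244
hub in tool 0.0383 -0.0464 tilt [ 0.027 -0.002 -1.   ]
hub 0.69 [272. 135.] [0.584 0.013 0.042] 0.0058 169.27
broad 0.89 [253.  66.] [0.511 0.002 0.042] 0.0785 -172.31
broad 0.63 [340. 132.] [0.586 0.089 0.042] 0.0764 92.23
slim_a 0.86 [280. 205.] [0.664 0.015 0.042] 0.0753 1.91
slim_a 0.7 [202. 149.] [ 0.593 -0.066  0.042] 0.0781 -87.19
slim_a 0.61 [338. 129.] [0.583 0.087 0.042] 0.0747 94.8
```

View pics/wrist6.png

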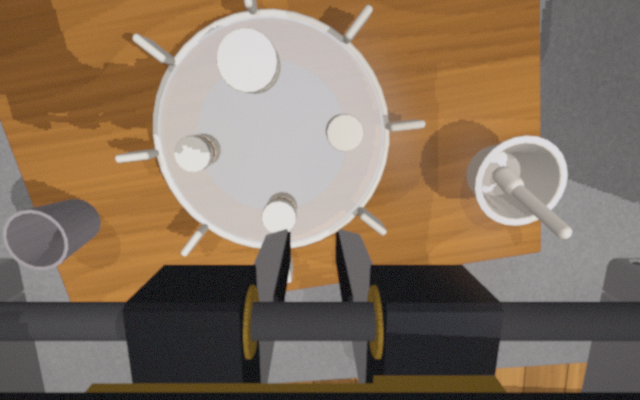

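>>> move_arm:
  series: "24 -35 -20 0 0;24 -35 -20 0 0;24 0 0 0 0"

```text
time: 13.72
tcp_pos: [0.699, 0.0089, 0.2613]
tcp_rot: [[-0.996, 0.088, 0.026], [0.088, 0.996, -0.002], [-0.026, 0.0, -1.0]]
force: [-0.3, -0.2, -0.9]
gripper_width: 0.257
```

```bash
python3 -c "
from h import *
st()
c=cam('wrist');save(c,'wrist7.png')
for nm,z in [('hub',.042),('broad',.042),('slim_a',.042)]:
        for r in robot.tip_of('wrist',nm)[:4]: w=ray(c,r['point'],z);v=w[:2]-H;print(nm,round(r['conf'],2),np.round(r['point']),np.round(w,3),np.hypot(*v).round(4),np.degrees(np.arctan2(v[1],v[0])).round(2))
a=cv2.imread('pics/wrist7.png')[0:300,120:520];cv2.imwrite('pics/w7.png',cv2.resize(a,(800,600),interpolation=2))
"
```

```text
t 13.725 pos [0.699  0.0089 0.2613] r 0.1098 ang 358.23 yaw 174.92 F [-0.3 -0.2 -0.9] q [-0.04  0.61  0.95 -0.    1.55 -1.52] w 24.173117492630944
hub in tool 0.1096 -0.0063 tilt [ 0.026 -0.002 -1.   ]
hub 0.91 [308.  68.] [0.586 0.013 0.042] 0.0033 163.8
broad 0.34 [309.  69.] [0.586 0.014 0.042] 0.0036 144.53
slim_a 0.96 [382.  62.] [0.587 0.091 0.042] 0.0792 91.94
slim_a 0.66 [235.  84.] [ 0.595 -0.066  0.042] 0.0782 -85.98
slim_a 0.64 [318. 142.] [0.663 0.017 0.042] 0.0743 3.71
```

View pics/w7.png

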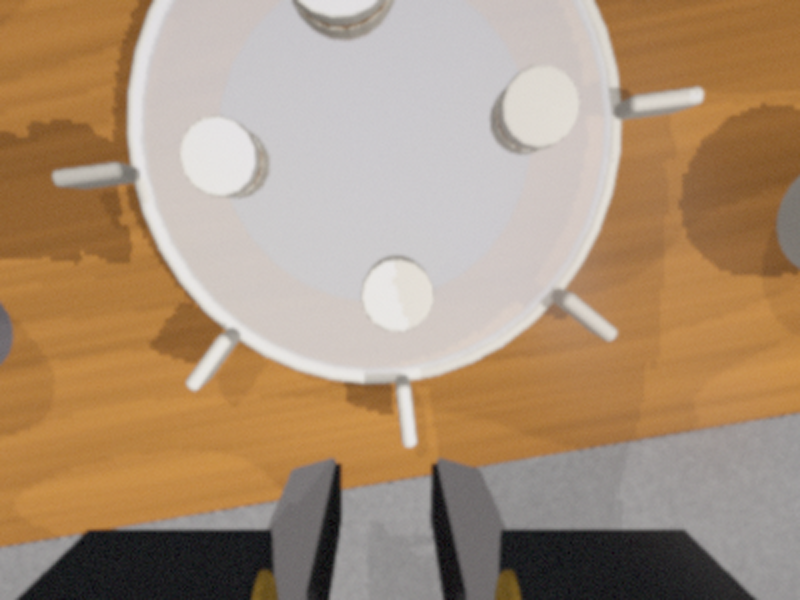

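>>> move_arm:
  series: "24 45 0 0 0;24 50 0 0 0;24 45 0 0 0;24 0 0 0 0;24 0 0 0 0"

```text
time: 14.55
tcp_pos: [0.5515, 0.0261, 0.2594]
tcp_rot: [[-0.996, 0.083, 0.03], [0.083, 0.997, -0.001], [-0.03, 0.001, -1.0]]
force: [0.0, 0.2, -0.5]
gripper_width: 0.256
```

```bash
python3 -c "
from h import *
st()
c=cam('wrist');save(c,'wrist8.png')
for nm,z in [('hub',.042),('broad',.042),('slim_a',.042)]:
        for r in robot.tip_of('wrist',nm)[:4]: w=ray(c,r['point'],z);v=w[:2]-H;print(nm,round(r['conf'],2),np.round(r['point']),np.round(w,3),np.hypot(*v).round(4),np.degrees(np.arctan2(v[1],v[0])).round(2))
a=cv2.imread('pics/wrist8.png')[0:300,120:520];cv2.imwrite('pics/w8.png',cv2.resize(a,(800,600),interpolation=2))
for n in ['scene','side']:
    c=cam(n); save(c,n+'8.png')
a=cv2.imread('pics/scene8.png')[120:270,200:400];b=cv2.imread('pics/side8.png')[160:310,240:440]
cv2.imwrite('pics/a8.png',cv2.resize(a,(800,600),interpolation=2));cv2.imwrite('pics/b8.png',cv2.resize(b,(800,600),interpolation=2))
"
```

```text
t 14.55 pos [0.5515 0.0261 0.2594] r 0.0402 ang 159.88 yaw 175.21 F [ 0.   0.2 -0.5] q [-0.02  0.25  1.46 -0.    1.4  -1.51] w 24.0517667585682
hub in tool -0.0387 -0.0106 tilt [ 0.03  -0.001 -1.   ]
hub 0.89 [304. 204.] [0.586 0.013 0.042] 0.0034 169.33
broad 0.88 [290. 142.] [0.514 0.004 0.042] 0.076 -173.82
slim_a 0.85 [240. 217.] [ 0.595 -0.063  0.042] 0.0759 -85.33
slim_a 0.83 [366. 198.] [0.585 0.085 0.042] 0.0723 93.03
slim_a 0.55 [311. 265.] [0.664 0.015 0.042] 0.0745 1.73
```

View pics/w8.png

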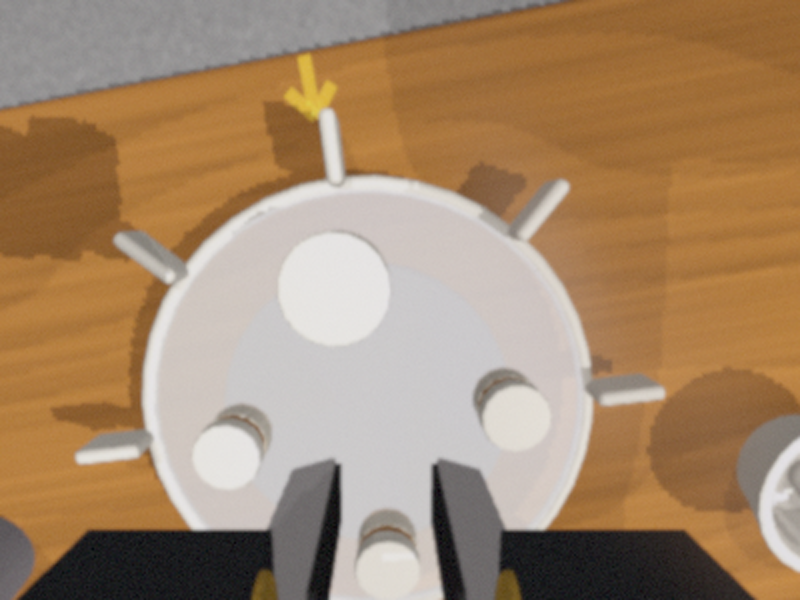

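View pics/b8.png

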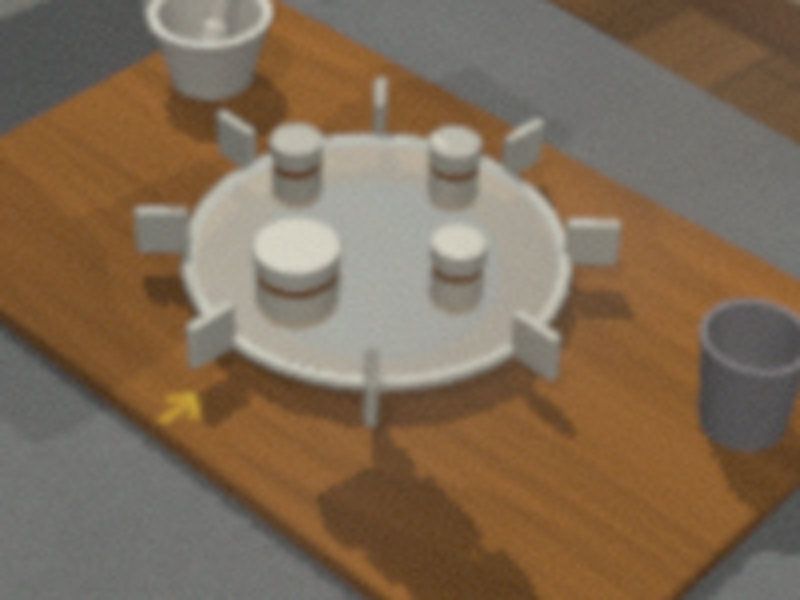

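```bash
python3 - <<'E'
from fit import *
c=cam('wrist')
un=lambda p: np.array([(p[0]+.5)/2-.5+120,(p[1]+.5)/2-.5])
for z in [.06,.068]:
    obs=[un(p) for p in [(332,146),(541,208),(627,391),(113,449),(150,256)]]
    def res(x):
        P=np.array([proj(c,[x[0]+.144*np.cos(x[2]+k*np.pi/4),x[1]+.144*np.sin(x[2]+k*np.pi/4),z]) for k in range(8)])
        r=[]
        for p in obs: d=P-p; r+=list(d[np.argmin((d**2).sum(1))])
        return r
    b=min((least_squares(res,[.589,.0125,a]) for a in np.radians([0,11,22,33])),key=lambda s:s.cost)
    print(z,b.x[:2].round(4),(np.degrees(b.x[2])%45).round(2),b.cost)
def A(p,z,h):
    w=ray(c,un(p),z);v=w[:2]-h; return w[:2].round(4),np.hypot(*v).round(4),np.degrees(np.arctan2(v[1],v[0])).round(2)
for h in [b.x[:2],H]:
    for p in [(334,289),(228,457),(516,417),(388,566)]: print('cap',A(p,.092,h))
    for p in [(316,118),(306,56)]: print('arrow',A(p,.018,h))
e=ray(c,un((0,107)),.018)-ray(c,un((560,3)),.018); print('front from edge',np.degrees(np.arctan2(e[1],e[0]))-90)
fit(cam('side'),'side',(4,240,160),[(236,137),(161,229),(211,334),(372,387),(536,344),(593,241),(524,143),(381,107)],[(297,245),(297,141),(455,143),(458,242)],[(180,407)])
E
```

```text
0.06 [0.5875 0.0122] 1.85 0.44241512983353704
0.068 [0.5871 0.0125] 1.86 17.04898726700245
cap (array([0.5113, 0.0036]), np.float64(0.0763), np.float64(-173.29))
cap (array([ 0.5919, -0.0595]), np.float64(0.0722), np.float64(-86.12))
cap (array([0.583 , 0.0888]), np.float64(0.0764), np.float64(93.01))
cap (array([0.6604, 0.0173]), np.float64(0.0735), np.float64(3.7))
arrow (array([ 0.4241, -0.0026]), np.float64(0.1636), np.float64(-174.69))
arrow (array([ 0.3925, -0.0045]), np.float64(0.1953), np.float64(-174.98))
cap (array([0.5113, 0.0036]), np.float64(0.0784), np.float64(-173.65))
cap (array([ 0.5919, -0.0595]), np.float64(0.0719), np.float64(-87.81))
cap (array([0.583 , 0.0888]), np.float64(0.0768), np.float64(94.6))
cap (array([0.6604, 0.0173]), np.float64(0.0714), np.float64(4.02))
arrow (array([ 0.4241, -0.0026]), np.float64(0.1658), np.float64(-174.85))
arrow (array([ 0.3925, -0.0045]), np.float64(0.1974), np.float64(-175.11))
front from edge -175.25863453094448
side [0.5904 0.0099] phase 1.74 cost 1.17
  cap [ 5.123e-01 -2.000e-04] 0.0788 -172.62
  cap [0.5832 0.0835] 0.0739 95.59
  cap [0.6629 0.0119] 0.0726 1.58
  cap [ 0.5917 -0.0646] 0.0746 -88.96
  arrow [ 0.4109 -0.0054] 0.1802 -175.11
```

View pics/a8.png

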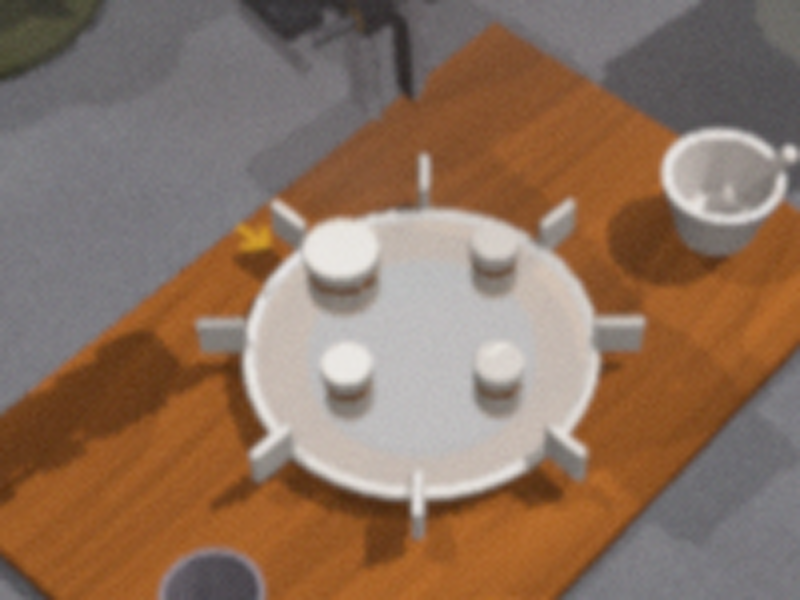

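>>> move_arm:
  series: "24 50 -10 0 -0.058;24 50 -10 0 -0.058;24 10 -6 0 0;24 0 0 40 0;24 0 0 50 0;24 0 0 0 0"

```text
time: 15.7
tcp_pos: [0.443, 0.0035, 0.1631]
tcp_rot: [[-0.999, -0.033, 0.029], [-0.033, 0.999, -0.002], [-0.029, -0.003, -1.0]]
force: [-0.0, 0.7, 1.2]
gripper_width: 0.254
```

```bash
python3 -c "
from h import *
st()
c=cam('wrist');save(c,'wrist9.png')
"
```

```text
t 15.7 pos [0.443  0.0035 0.1631] r 0.1465 ang 183.45 yaw 181.89 F [-0.   0.7  1.2] q [-0.08  0.09  1.88  0.    1.15 -1.68] w 23.913333442250337
hub in tool -0.1464 0.004 tilt [ 0.029 -0.002 -1.   ]
```

View pics/wrist9.png

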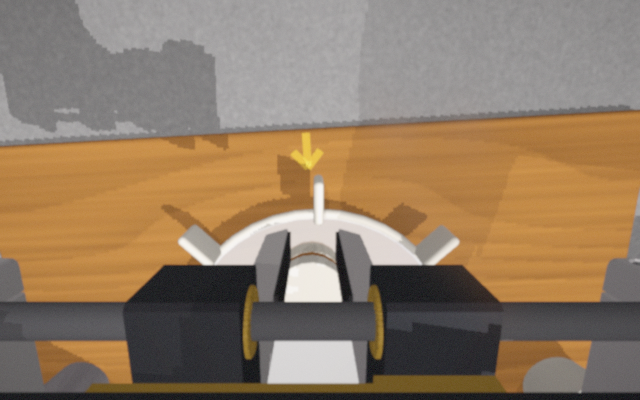

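>>> move_arm:
  series: "24 3 4 20 0;24 0 0 35 0;24 0 0 35 0;24 0 0 18 0;24 0 0 0 0"

```text
time: 16.38
tcp_pos: [0.4538, 0.0066, 0.0657]
tcp_rot: [[-0.998, -0.032, 0.049], [-0.032, 0.999, -0.003], [-0.049, -0.005, -0.999]]
force: [0.4, 0.2, 0.1]
gripper_width: 0.253
```

```bash
python3 -c "
from h import *
st()
"
```

```text
t 16.375 pos [0.4538 0.0066 0.0657] r 0.1355 ang 182.4 yaw 181.83 F [0.4 0.2 0.1] q [-0.07  0.24  1.96  0.    0.89 -1.67] w 23.785539453463688
hub in tool -0.1353 0.0014 tilt [ 0.049 -0.003 -0.999]
```

>>> move_arm:
  series: "24 10 1 0 0;24 2 0 8 0;24 0 0 5 0;24 0 0 0 0"

```text
time: 16.88
tcp_pos: [0.444, 0.0071, 0.0552]
tcp_rot: [[-0.998, -0.032, 0.055], [-0.032, 0.999, -0.003], [-0.054, -0.005, -0.999]]
force: [-0.2, 0.5, 0.3]
gripper_width: 0.259
```

```bash
python3 -c "
from h import *
st()
c=cam('wrist');save(c,'wrist10.png')
"
```

```text
t 16.875 pos [0.444  0.0071 0.0552] r 0.1453 ang 182.04 yaw 181.83 F [-0.2  0.5  0.3] q [-0.07  0.24  2.    0.    0.85 -1.67] w 24.361357973988273
hub in tool -0.1451 0.0006 tilt [ 0.055 -0.003 -0.999]
```

View pics/wrist10.png

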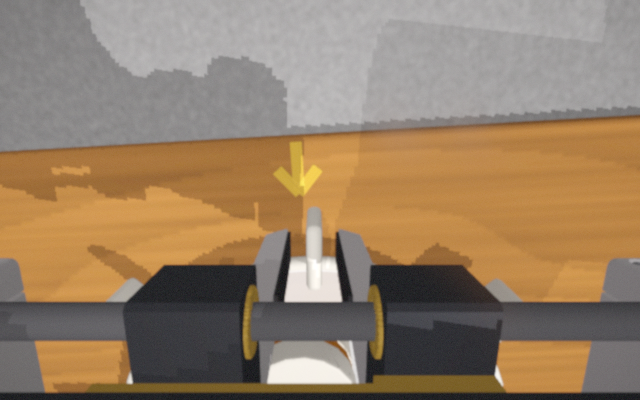

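>>> move_arm:
  series: "24 0 4 0 0;24 0 4 0 0.01;24 0 2 0 0.01;24 0 2 0 0.01;24 0 1 0 0;24 0 0 0 0"

```text
time: 17.68
tcp_pos: [0.444, 0.0212, 0.0555]
tcp_rot: [[-0.998, 0.0, 0.055], [0.0, 1.0, -0.003], [-0.055, -0.003, -0.998]]
force: [0.1, 0.4, -0.5]
gripper_width: 0.256
```

```bash
python3 -c "
from h import *
st()
"
```

```text
t 17.675 pos [0.444  0.0212 0.0555] r 0.1454 ang 176.5 yaw 179.99 F [ 0.1  0.4 -0.5] q [-0.03  0.24  1.99 -0.    0.85 -1.6 ] w 24.097017447266293
hub in tool -0.1449 -0.0088 tilt [ 0.055 -0.003 -0.998]
```

>>> move_arm:
  series: "24 0 -8 0 0;24 0 0 -10 0;24 0 0 -30 0;24 0 0 -50 0;24 0 0 -55 0;24 0 0 -55 0;24 -40 5 0 0.08;24 -50 5 0 0;24 -30 0 0 0;24 0 0 0 0"

```text
time: 18.92
tcp_pos: [0.5545, 0.0153, 0.2766]
tcp_rot: [[-0.994, 0.085, 0.062], [0.085, 0.996, -0.003], [-0.062, 0.002, -0.998]]
force: [-0.3, 0.2, 0.4]
gripper_width: 0.252
```

```bash
python3 -c "
from h import *
st()
c=cam('wrist');save(c,'wrist11.png')
for nm,z in [('hub',.042),('broad',.042),('slim_a',.042)]:
        for r in robot.tip_of('wrist',nm)[:4]: w=ray(c,r['point'],z);v=w[:2]-H;print(nm,round(r['conf'],2),np.round(r['point']),np.round(w,3),np.hypot(*v).round(4),np.degrees(np.arctan2(v[1],v[0])).round(2))
a=cv2.imread('pics/wrist11.png')[0:300,120:520];cv2.imwrite('pics/w11.png',cv2.resize(a,(800,600),interpolation=2))
"
```

```text
t 18.925 pos [0.5545 0.0153 0.2766] r 0.0349 ang 175.0 yaw 175.1 F [-0.3  0.2  0.4] q [-0.04  0.23  1.45 -0.    1.4  -1.52] w 23.717347583726657
hub in tool -0.0348 -0.0001 tilt [ 0.062 -0.003 -0.998]
hub 0.92 [312. 191.] [0.586 0.011 0.042] 0.0034 -165.35
broad 0.87 [304. 128.] [0.512 0.009 0.042] 0.0776 -177.28
slim_a 0.91 [320. 249.] [0.663 0.015 0.042] 0.0738 1.83
slim_a 0.83 [250. 202.] [ 0.594 -0.064  0.042] 0.0766 -86.29
slim_a 0.68 [376. 185.] [0.586 0.089 0.042] 0.0764 92.58
```

View pics/w11.png

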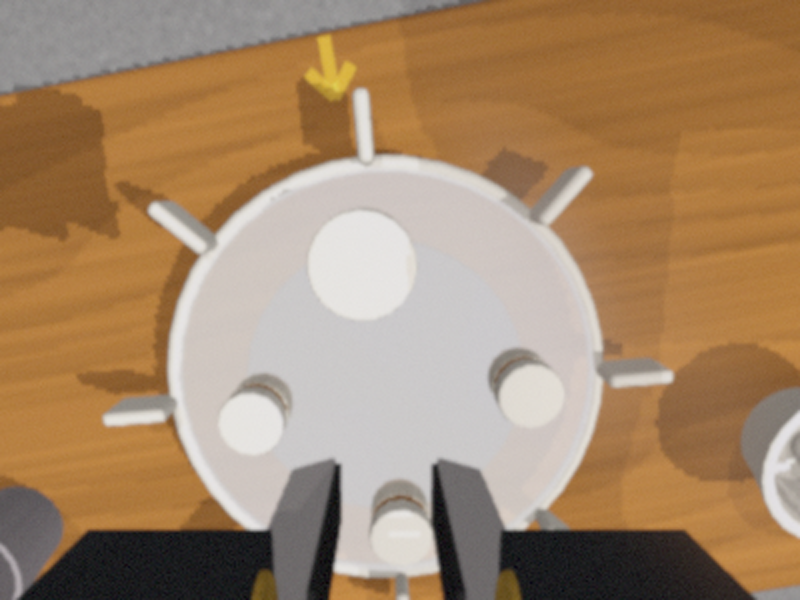

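```bash
python3 - <<'E'
from fit import *
c=cam('wrist')
un=lambda p: np.array([(p[0]+.5)/2-.5+120,(p[1]+.5)/2-.5])
z=.06
obs=[un(p) for p in [(363,126),(566,195),(636,372),(138,411),(182,228)]]
def res(x):
    P=np.array([proj(c,[x[0]+.144*np.cos(x[2]+k*np.pi/4),x[1]+.144*np.sin(x[2]+k*np.pi/4),z]) for k in range(8)])
    r=[]
    for p in obs: d=P-p; r+=list(d[np.argmin((d**2).sum(1))])
    return r
b=min((least_squares(res,[.589,.0125,a]) for a in np.radians([-5,11,22,33])),key=lambda s:s.cost)
print(z,b.x[:2].round(4),(np.degrees(b.x[2])%45).round(2),b.cost)
def A(p,z,h):
    w=ray(c,un(p),z);v=w[:2]-h; return w[:2].round(4),np.hypot(*v).round(4),np.degrees(np.arctan2(v[1],v[0])).round(2)
h=b.x[:2]
for p in [(362,264),(252,421),(531,393),(401,536)]: print('cap',A(p,.092,h))
for p in [(333,100),(324,37)]: print('arrow',A(p,.018,h))
e=ray(c,un((0,94)),.018)-ray(c,un((480,1)),.018); print('edge',np.degrees(np.arctan2(e[1],e[0]))-90)
for n,o in [('scene',(200,120)),('side',(240,160))]:
    q=cam(n); save(q,n+'11.png'); im=cv2.imread(f'pics/{n}11.png')[o[1]:o[1]+150,o[0]:o[0]+200]; cv2.imwrite(f'pics/{n[1]}11.png',cv2.resize(im,(800,600),interpolation=2))
E
```

```text
0.06 [0.5865 0.0128] 44.69 3.6671153796187337
cap (array([0.5094, 0.0071]), np.float64(0.0774), np.float64(-175.77))
cap (array([ 0.587 , -0.0596]), np.float64(0.0724), np.float64(-89.64))
cap (array([0.5842, 0.09  ]), np.float64(0.0772), np.float64(91.77))
cap (array([0.662 , 0.0147]), np.float64(0.0755), np.float64(1.39))
arrow (array([ 0.4238, -0.0035]), np.float64(0.1636), np.float64(-174.25))
arrow (array([ 0.3912, -0.0051]), np.float64(0.1961), np.float64(-174.76))
edge -175.02620283180397
```

View pics/i11.png

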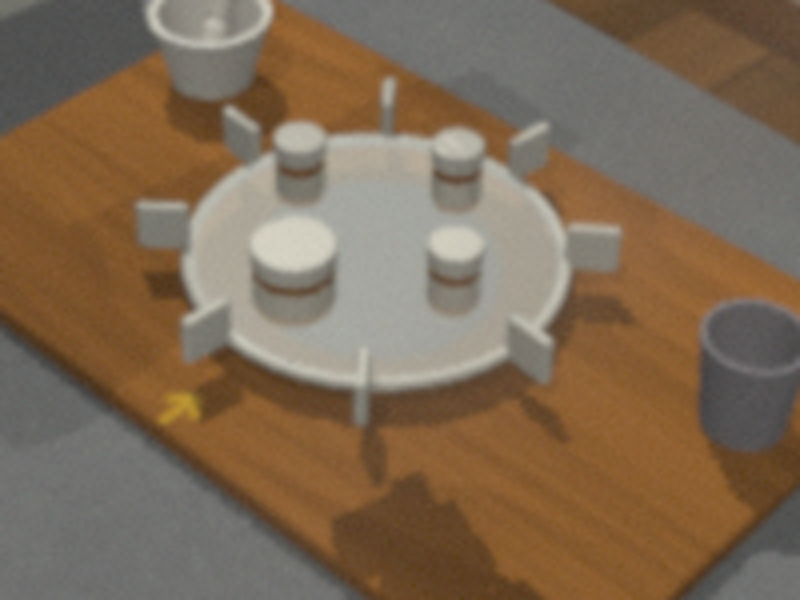

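View pics/c11.png

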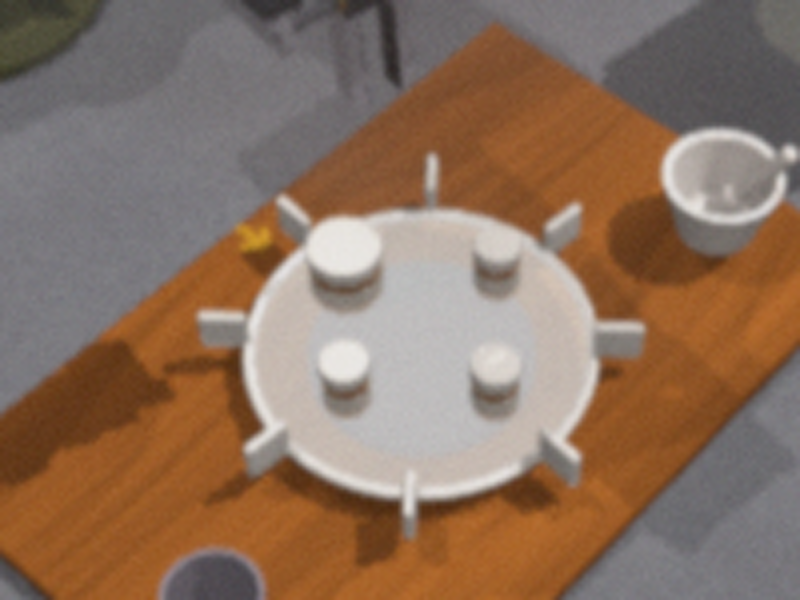

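```bash
python3 -c "
from h import *
s=robot.read_state();print(np.abs(s['dq']).max(),s['force'],s['time']);print(robot.close_job())"
```

```text
0.005697396429272868 [ 0.52148709 -0.95832091 -0.56135619] 19.275
the job is handed in; nothing more can be done
None
```

I turned the carousel about 143° clockwise, pushing two of its tabs with a fingertip. The broad bottle now stands at the front in line with the brass arrow, and the job was handed in at 19.3 s with the arm clear and still.

- **Alignment:** The last wrist picture puts the broad bottle at −175.8° about the axis, with the arrow and board edge at about −174.8°. So it may have gone about 1° past. The side camera, judged by eye from its change since the last measurement, gives about −174.6°. The cameras differ from each other by 1–2°, so I cannot say which is closer.
- **Bottles:** All four stand upright at about 75 mm from the axis. The fingertips worked only on the tabs, outside the bottles, and the wrist force readings stayed at noise level.
- **Other things:** The cup and mortar look unmoved in the last pictures. The arm never came near the cabinet, but I did not check its door in a final picture.
- **Tool tilt:** The tool's lean grew to about 3.5° over the moves. I allowed for it and it caused no contact.

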